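# Pin the bottle holder of an infusion trolley

### The arm

A 6-joint arm with a two-finger parallel gripper is mounted at the origin on the work surface. World frame = base frame: x ahead of the robot, y to its left, z up, the work surface at z = 0. Lengths are in m, angles in rad, forces in N, time in s.
With the tool pointing down it reaches from about 0.225 to 0.875 m from the base axis. Payload 3.4 kg.
Tool frame: the origin (TCP) lies on the centre line of the jaws, within the pads' length; the fingertips stand 17 mm ahead of it and the grasp point (between the pads) lies 2 mm behind it (nose_length is the distance from the TCP to the fingertips, in m); z points along the fingers, y is the line along which they close (so a half turn about z gives the same grasp; the last joint's range is limited). The gripper opens to 85 mm and grips with 20 to 120 N. Pads are 22 mm wide; open, the fingers measure 114 mm over their backs; the gripper's body (76 mm by 85 mm) begins 54 mm behind the grasp point. The pads swing forward as they close: fully open they stand 13 mm farther back than shut.
Start: joints at [-1.397, 0.276, 1.505, -0, 1.361, -0.121], TCP at [0.167, -0.55, 0.248] pointing down, gripper open.
Joint ranges: [-2.89, 2.89], [-0.75, 2.08], [0.22, 2.7], [-1.18, 4.32], [0.11, 2.71], [-2.7, 2.7]. Speed limits (rad/s): [2.57, 2.57, 3.14, 3.14, 3.14, 3.14].

### API

Orientations are given as a unit quaternion [w, x, y, z].
In Python, from rig import get_state, get_image, sign_off, find_in, place_of, nose_length gives the robot as it stands.
- The arm moves only by the tool apply_moves, never from a script. Its argument "deltas" is one flat list of numbers, 5 for each row, row after row: the finger opening in mm, from 0 to 85.4, then the shift along the tool's x, y, z in mm, then the turn about the tool's z in degrees. A call has 1 to 12 rows; each row is the pose to reach, as a shift and turn from the pose commanded when the call began, along the tool's axes at that moment; what a row does not reach only later rows make up. A row lasts 1/12 s, in which the tool goes at most 41.7 mm and 7.16 degrees, less where a joint would pass 70% of its speed; a pose out of reach is approached as far as the arm can. A call with a gripper value outside its range is refused whole. The fingers move at their own pace and stop on an object; "squeeze" is the grip in N (left out, the last holds). Time passes only in rows, so rows that repeat a pose let the fingers close. It gives the time, the measured TCP pose, the force, the opening and the grip force at its end, in the units of the state.
- get_state(): the state, without advancing time (a new reading comes with each control period).
- get_image(name): name is "side" or "top"; returns a dict with "frame" (480x640x3 uint8, red, green, blue), "K" (3x3 intrinsics, pixels), "k1" (the pictures are not rectified: a ray, as slopes to the right and down, at radius r is drawn at 1 + k1 r^2 times it, then the intrinsics apply), "position" and "orientation" of the camera in the world. Camera axes: x right, y down, z forward; pixel columns grow to the right and rows downward; lengths in m; the calibration is good to about 2 mm. A picture is of the moment at which its call begins. There is no depth.
- sign_off(): hands the job in; it is judged then, once.
Trained networks look in a picture, given as the dict that the camera call returned (one of the last four; its "shot" number tells which), for a name from the list of things; names that differ only in an ending like _2 or _b are one class to them, and where a whole thing is asked for, a point or a joint stands for the part that bears it (a point fixed in the world has none). Each returns a list of dicts, best first, with "score" (0 to 1); they miss things now and then, are a little off and sometimes report something else, mostly with a low value. They report only what shows in the picture. A call takes as long as a camera call. They do not tell look-alikes from the thing itself.
- find_in(query, picture): "point" ([column, row] in pixels, amid what is visible of it).
- place_of(query, picture): "point" ([column, row] in pixels: a listed point, or the origin of a listed thing).
The state is a dict: "clock": time; "qpos": joint angles; "qd": joint speeds; "effort": joint torques, N m; "position": TCP position; "ee_rot": TCP orientation; "contact_force": force on the tool from outside, world axes, zero at the start; "moment": the same for the moment, N m; "width": finger opening in m; "gripper_force": force on a finger pad.
Only numpy, scipy, OpenCV 4.12 (cv2) and the standard library are available. Lean on these libraries where they do the work, as an engineer would, in place of code of your own. Each camera call takes 0.05 s, during which the arm holds its last target. There are 200 camera calls.

### The job

Take the red-knobbed locking pin out of its white rest, put it through the hole in the sliding bottle holder, slide the holder with it along the blue bracket until you feel the pin drop into the hidden socket hole below, and push it fully home so that its collar sits on the holder; then let go. Feel for the hole with light pressure and never force the pin (60 N on the bracket at the very most). Leave the bottles, the bowl and the carton alone.

Things in the scene. Friction and masses are not known exactly. Their poses are not given: they have to be found in the camera images.
- bracket: Fixed U-channel bracket, blue walls 44 mm high, 59 mm wide over them, 200 mm long, on a dark 100 x 220 mm foot plate. Origin: centre of its underside. Its y axis is the direction in which the holder slides; z up. A fixed socket block sits inside, covered by the holder, its flat top 32 mm above the trolley top (1 mm under the holder).
- holder (a joint): Slide of the aluminium bottle holder along the bracket's +y axis, m, from -0.052 to +0.026; 0 when its hole is over the bracket's origin. It starts between -0.048 and -0.032, stays where it is left, and takes about 3 N to push along; it cannot move any other way. The holder may be pushed by the pin standing in its hole.
- holder_hole (a point): Centre of the mouth of the 13.5 mm hole through the sliding holder, on the holder's top face, 47 mm above the trolley top. The holder here is a flat bar 42 mm wide, 14 mm thick, with a small chamfer at the hole; at the holder's +y end, 207 mm away, is an empty bottle ring. Axes as the bracket's.
- pin_center (a point): Half-way up the locking pin (80 mm long, about 90 g), on its axis, 40 mm above the tip; z to the knob. From the tip: steel shank 12 mm thick, 38 mm long, its lowest 8 mm tapering to 10 mm; steel collar 30 mm across, from 38 to 43 mm; red knob 24 mm across, from 43 to 80 mm, to grip. Fully home the collar's underside rests on the holder and the tip is 9 mm above the trolley top.
- rest: Fixed white block 64 x 64 x 42 mm on a 90 mm square foot, in whose loose 15 mm hole the pin stands at the start, collar on the block's top. Origin: centre of its underside.
- bottle_clear: Clear glass bottle, 66 mm across, 150 mm high, standing; a bystander. Origin: centre of its underside.
- bottle_amber: Amber glass bottle, 66 mm across, 150 mm high, standing; a bystander. Origin: centre of its underside.
- bowl: Steel bowl, 100 mm across, 40 mm high; a bystander. Origin: centre of its underside.
- carton: Cardboard carton 60 x 90 x 40 mm; a bystander. Origin: centre of its underside.
- socket_mid (a point): Middle of the range of places of the hidden 13.5 mm socket hole, on the socket block's top face, 32 mm above the bracket's origin. The real hole lies on the bracket's y line through this point, up to 18 mm to either side, and is not measured: find it by feel. Axes as the bracket's.
- socket_clip (a point): Top of the spring clip in the socket hole, 26 mm above the trolley top, given at the middle of the hole's range (the clip is in the real hole). Two sprung jaws, 10.5 mm apart, open to 12 mm. The tapered pin sinks freely some 6 to 8 mm into the hole, then needs a steady push of about 5 to 10 N to go home; the clip holds it there.
- pin: The same pin; origin at the tip's centre, z up to the knob.
There are look-alikes about, which are no part of the job. Of the things that look like the pin, the smallest one is meant.

How it is judged:
On the way, in this order (a step that is already met when the one before it is completed fails the run):
1. the pin has been lifted clear of its rest (z of pin_center in the frame of rest above 0.085 m), for 0.1 s.
2. the pin stands in the holder's hole (horizontal distance between pin_center and holder_hole below 0.006 m and z of pin_center in the frame of holder_hole below 0.033 m), for 0.1 s.
At the end, for the whole second after the job is handed in: The pin stands upright (within 0.1 rad) and at rest in the holder's hole (axis within 4 mm), its collar within 2.5 mm of the holder's top face, which is possible only with its shank in the socket hole (horizontal distance between pin_center and holder_hole below 0.004 m and z of pin_center in the frame of holder_hole below 0.0045 m and angle between pin_center's own z axis and vertical below 0.1 rad and linear speed of pin below 0.02 m/s); the robot touches nothing.
It fails at once if the pin is forced: it loads the bracket, holder or socket with more than 60 N (contact force between pin and bracket above 60 N).
It fails at once if a bystander is moved by more than 20 mm (distance of any of bottle_clear, bottle_amber, bowl, carton from where it was at the start of the episode above 0.02 m).
It also fails if it takes over 64 s, if anything falls off the work surface, if the arm or the gripper's body presses on something with over 40 N, if the wrist force passes 120 N, or if a joint passes its speed limit or range.

## Working session

There is one attempt and no reset: what is moved stays moved. The work goes in short steps, Python scripts to look and compute and a tool call to move; the robot and the scene stay as the last step left them, time stands still between calls to the robot, and variables do not carry over. Pictures are saved under pics/ and viewed, at most 10 in all, crops included, and the job is handed in when it is done.

Besides the shell and the picture viewer there is one more tool, called as name(argument=value, ...) on one line, values as JSON. apply_moves: Moves the arm, as the interface text tells. Its arguments: {"type":"object","properties":{"deltas":{"type":"array"},"squeeze":{"type":"number"}},"required":["deltas"]}

```bash
mkdir -p pics; ls
cat > h.py <<'E'
import numpy as np, cv2
from scipy.spatial.transform import Rotation as R
from rig import *
def rot(q): return R.from_quat([q[1],q[2],q[3],q[0]])
def ray(im,p):
    K=np.array(im["K"]); d=np.array([(p[0]-K[0,2])/K[0,0],(p[1]-K[1,2])/K[1,1]]); u=d.copy()
    for _ in range(30): u=d/(1+im["k1"]*(u@u))
    v=rot(im["orientation"]).apply([u[0],u[1],1]); return np.array(im["position"]),v
def atz(im,p,z):
    o,v=ray(im,p); return o+v*(z-o[2])/v[2]
def proj(im,X):
    c=rot(im["orientation"]).inv().apply(np.array(X)-im["position"]); u=c[:2]/c[2]; u=u*(1+im["k1"]*(u@u)); K=np.array(im["K"])
    return np.array([K[0,0]*u[0]+K[0,2],K[1,1]*u[1]+K[1,2]])
def tri(a,p,b,q):
    o1,v1=ray(a,p);o2,v2=ray(b,q); A=np.stack([v1,-v2],1); s=np.linalg.lstsq(A,o2-o1,rcond=None)[0]
    x,y=o1+s[0]*v1,o2+s[1]*v2; return (x+y)/2,np.linalg.norm(x-y)
def save(im,n): cv2.imwrite("pics/"+n,im["frame"][:,:,::-1])
E
python3 - <<'E'
from h import *
s=get_state(); print({k:np.round(v,3) for k,v in s.items()}, nose_length)
ims={n:get_image(n) for n in("top","side")}
for n,im in ims.items():
    save(im,n+"0.png"); print(n,np.round(im["position"],3),np.round(rot(im["orientation"]).as_matrix(),2).tolist())
    for q in("pin_center","holder_hole","rest","bracket","socket_mid","bottle_clear","bottle_amber","bowl","carton"):
        print(q,[(np.round(d["point"],1).tolist(),round(d["score"],2)) for d in place_of(q,im)])
E
```

```text
pics
{'clock': np.float64(0.0), 'qpos': array([-1.397,  0.277,  1.506,  0.   ,  1.361, -0.121]), 'qd': array([ 0.   , -0.001,  0.   , -0.   , -0.001, -0.001]), 'effort': array([-3.0000e-03, -4.1678e+01, -2.4581e+01, -0.0000e+00,  1.1000e-02,
        0.0000e+00]), 'position': array([ 0.167, -0.55 ,  0.247]), 'ee_rot': array([-0.001,  0.989,  0.147, -0.   ]), 'contact_force': array([ 0.027, -0.253,  0.634]), 'moment': array([ 0.021,  0.02 , -0.031]), 'gripper_force': np.float64(0.0), 'width': np.float64(0.086)} 0.017
top [ 0.384 -0.048  1.104] [[0.02, -0.98, 0.2], [-1.0, -0.02, -0.02], [0.02, -0.2, -0.98]]
pin_center [([374.3, 322.1], 0.87), ([357.7, 214.7], 0.83), ([374.7, 264.0], 0.55), ([256.3, 284.3], 0.45)]
holder_hole [([268.6, 280.8], 0.92)]
rest [([370.0, 270.2], 0.72)]
bracket [([257.8, 285.3], 0.69)]
socket_mid [([252.1, 284.9], 0.57)]
bottle_clear [([164.5, 207.5], 0.95)]
bottle_amber [([445.1, 232.0], 0.62)]
bowl [([297.6, 202.4], 0.58)]
carton []
side [ 0.481 -0.749  0.768] [[0.99, -0.12, 0.11], [-0.16, -0.7, 0.7], [-0.01, -0.71, -0.71]]
pin_center [([359.8, 274.6], 0.9), ([244.3, 299.3], 0.69), ([310.1, 298.2], 0.5)]
holder_hole [([276.5, 217.2], 0.65)]
rest [([303.9, 309.1], 0.76)]
bracket [([273.4, 222.9], 0.69)]
socket_mid [([270.7, 214.0], 0.57), ([333.2, 162.3], 0.5), ([270.0, 411.1], 0.18)]
bottle_clear [([332.6, 158.7], 0.89)]
bottle_amber [([377.4, 384.7], 0.96)]
bowl [([364.1, 239.4], 0.73)]
carton [([271.8, 411.5], 0.66), ([365.3, 240.2], 0.32)]
```

View pics/top0.png

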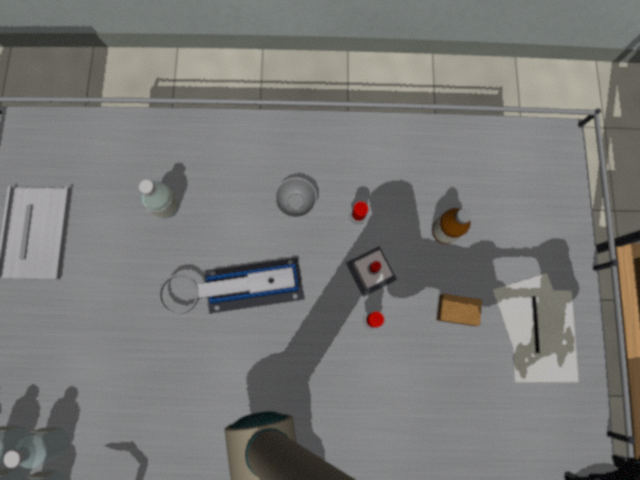

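View pics/side0.png

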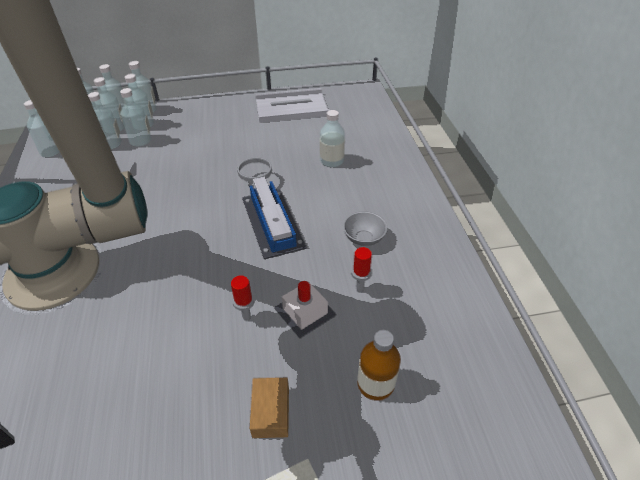

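Pin look-alikes: top view (358,213) and (375,320), both freestanding and large, and (375,267), small and standing in the white rest (side view (304,292)). The one in the rest fits: it has the smallest knob and stands in the rest. I'll confirm it in a crop and measure.

Run:
```python
from h import *
t=get_image("top"); s=get_image("side")
c=s["frame"][190:350,200:400,::-1]; c2=t["frame"][180:340,150:410,::-1]
a=cv2.resize(c,None,fx=3,fy=3,interpolation=2); b=cv2.resize(c2,None,fx=3,fy=3,interpolation=2)
cv2.imwrite("pics/crop1.png",a); cv2.imwrite("pics/crop2.png",b)
for q,P in(("holder_hole",[(268.6,280.8),(276.5,217.2)]),("pin",[(374.7,264),(310.1,298.2)])):
    z=.047 if q[0]=="h" else .044
    print(q,atz(t,P[0],z),atz(s,P[1],z),tri(t,P[0],s,P[1]))
print("rest",atz(t,(370,270.2),0),atz(s,(303.9,309.1),0))
print("br",atz(t,(257.8,285.3),0),atz(s,(273.4,222.9),0))
for im in(t,s):
    f=im["frame"].astype(int); m=((f[...,0]>110)&(f[...,1]<60)&(f[...,2]<60)).astype(np.uint8)
    n,l,st,ce=cv2.connectedComponentsWithStats(m)
    for i in range(1,n):
        if st[i,4]>20: print(st[i].tolist(),ce[i].round(1), np.round(atz(im,ce[i],.0655),4))
    m=((f[...,2]>90)&(f[...,0]<50)&(f[...,1]<110)).astype(np.uint8)
    n,l,st,ce=cv2.connectedComponentsWithStats(m)
    for i in range(1,n):
        if st[i,4]>30: print("blue",st[i].tolist(),ce[i].round(1))
```

```text
holder_hole [0.51046837 0.03608563 0.047     ] [0.51664198 0.03688578 0.047     ] (array([0.51357504, 0.03633586, 0.04692535]), np.float64(0.00616628491217565))
pin [ 0.55314861 -0.20061098  0.044     ] [ 0.55601653 -0.19998656  0.044     ] (array([ 0.55454256, -0.20050272,  0.04434993]), np.float64(0.0028690114894472925))
rest [ 0.54531778 -0.19579295  0.        ] [ 0.54402923 -0.19151484  0.        ]
br [0.5051708  0.06443337 0.        ] [0.5095361  0.06950666 0.        ]
[353, 201, 15, 16, 180] [360.3 208.5] [ 0.6756 -0.166   0.0655]
[369, 311, 15, 16, 192] [375.7 318.8] [ 0.4301 -0.1987  0.0655]
blue [207, 264, 88, 16, 199] [247.8 271.7]
blue [209, 287, 89, 15, 216] [248.6 294.8]
[354, 247, 18, 29, 395] [361.5 260.6] [ 0.6701 -0.1409  0.0655]
[231, 275, 18, 30, 395] [239.4 288.7] [ 0.4242 -0.1711  0.0655]
[299, 281, 11, 21, 123] [304.5 289.3] [ 0.5467 -0.1936  0.0655]
blue [270, 182, 26, 53, 157] [281.9 207.4]
blue [250, 186, 23, 55, 196] [260.5 212.9]
```

View pics/crop1.png

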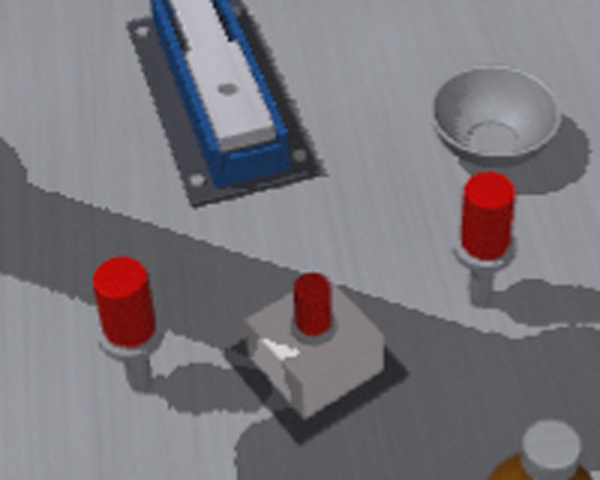

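View pics/crop2.png

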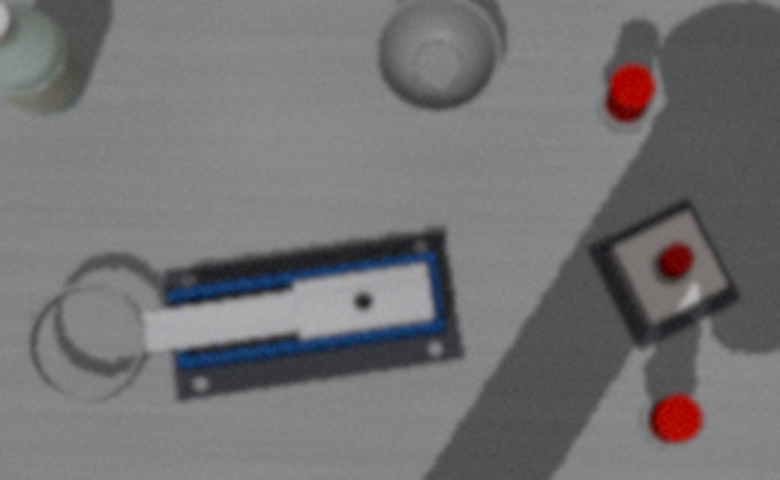

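The crop confirms that the pin in the white rest, top (375,266), side (304,292), has a clearly narrower knob than the other two, so it is the one meant. The holder hole is at top (271,280), side (276,220).

```bash
cat >> h.py <<'E'
from scipy.optimize import least_squares
def redmask(im,near,rad=40):
    hsv=cv2.cvtColor(im["frame"],cv2.COLOR_RGB2HSV); h,s,v=cv2.split(hsv)
    m=(((h<8)|(h>172))&(s>150)&(v>45)).astype(np.uint8)
    n,l,st,ce=cv2.connectedComponentsWithStats(m)
    c=[i for i in range(1,n) if st[i,4]>25]; i=min(c,key=lambda i:np.hypot(*(ce[i]-near)))
    return (l==i).astype(np.uint8),ce[i],st[i].tolist()
def knobsil(im,x,y,ztip):
    a=np.linspace(0,2*np.pi,40); P=[proj(im,(x+.012*np.cos(t),y+.012*np.sin(t),z)) for z in(ztip+.043,ztip+.080) for t in a]
    h=cv2.convexHull(np.float32(P)); m=cv2.moments(h); return np.array([m["m10"],m["m01"]])/m["m00"]
def fitknob(im,ce,ztip,x0):
    return least_squares(lambda p:knobsil(im,p[0],p[1],ztip)-ce,x0[:2]).x
def darkhole(im,near,r=6):
    g=cv2.cvtColor(im["frame"],cv2.COLOR_RGB2GRAY).astype(float); c=np.round(near).astype(int)
    w=g[c[1]-r:c[1]+r+1,c[0]-r:c[0]+r+1]; b=np.median(w); d=np.clip(b-15-w,0,None); yy,xx=np.mgrid[-r:r+1,-r:r+1]
    return np.array([c[0]+(d*xx).sum()/d.sum(),c[1]+(d*yy).sum()/d.sum()])
E
python3 - <<'E'
from h import *
t=get_image("top"); s=get_image("side")
for im,near in((t,(375.5,266)),(s,(304,291))):
    m,ce,st=redmask(im,near); print("pin",ce.round(1),st,fitknob(im,ce,.004,(.55,-.2)).round(4))
for im,near in((t,(271,280)),(s,(276,220))):
    p=darkhole(im,near); print("hole",p.round(2),atz(im,p,.047).round(4))
C=[(165,270),(445,230),(462,355),(178,400)]
W=np.array([atz(t,(150+u/3,180+v/3),.003)[:2] for u,v in C]); print(W.round(4),W.mean(0))
for a,b in((0,1),(3,2)): d=W[a]-W[b]; print(np.degrees(np.arctan2(d[1],d[0])))
for a,b in((1,2),(0,3)): d=W[a]-W[b]; print(np.degrees(np.arctan2(d[1],d[0]))+90)
C=[(128,27),(322,170),(192,207)]; W=[atz(s,(200+u/3,190+v/3),.003)[:2] for u,v in C]; d=W[0]-W[2]; print(np.round(W,4),(W[0]+W[1])/2,np.degrees(np.arctan2(d[1],d[0])))
E
```

```text
pin [374.8 266.5] [370, 262, 11, 10, 83] [ 0.5439 -0.1974]
pin [303.7 290.8] [298, 281, 12, 21, 216] [ 0.5446 -0.1973]
hole [270.66 279.99] [0.5124 0.0316 0.047 ]
hole [275.38 219.31] [0.5134 0.0304 0.047 ]
[[ 0.538   0.188 ]
 [ 0.5737 -0.0278]
 [ 0.4768 -0.043 ]
 [ 0.4385  0.1722]] [0.50675041 0.07234649]
99.38151437069223
100.08856321219099
98.92290409725048
99.00724592417313
[[ 0.442   0.1669]
 [ 0.5769 -0.0246]
 [ 0.4772 -0.0452]] [0.50943334 0.07117595] 99.41321802991635
```

```bash
cat >> h.py <<'E'
def delta(target,yaw_y=None):
    s=get_state(); r=rot(s["ee_rot"]); d=r.inv().apply(np.array(target)-s["position"])*1000
    ty=r.apply([0,1,0]); a=np.degrees(np.arctan2(ty[1],ty[0])); turn=None if yaw_y is None else -((yaw_y-a+90)%180-90)
    print("delta mm",d.round(1),"turn",turn,"toolz",r.apply([0,0,1]).round(4),"pos",np.round(s["position"],4),"F",np.round(s["contact_force"],2),"t",round(float(s["clock"]),2))
E
python3 -c "
from h import *
delta((.5442,-.1973,.13),99.35)"
```

```text
delta mm [ 463.4 -228.1  118.3] turn 7.54225371455982 toolz [-0.e+00 -1.e-04 -1.e+00] pos [ 0.1671 -0.5502  0.2483] F [ 0.5  -0.35 -0.22] t 1.2
```

apply_moves(deltas=[60,463,-228,0,7.5,60,463,-228,0,7.5,60,463,-228,0,7.5,60,463,-228,0,7.5,60,463,-228,0,7.5,60,463,-228,0,7.5,60,463,-228,0,7.5,60,463,-228,0,7.5,60,463,-228,0,7.5,60,463,-228,0,7.5,60,463,-228,0,7.5,60,463,-228,0,7.5], squeeze=50)

```text
clock: 2.2
position: [0.5326, -0.2076, 0.2485]
ee_rot: [0.0, 0.997, 0.082, 0.0]
contact_force: [-0.1, -1.0, -0.2]
width: 0.0604
gripper_force: 0.0
```

```bash
python3 -c "
from h import *
delta((.5442,-.1973,.07),99.35)"
```

```text
delta mm [ 13.1  -8.4 178.5] turn 0.054684917944655353 toolz [ 5.e-04 -6.e-04 -1.e+00] pos [ 0.5326 -0.2076  0.2485] F [-0.12 -1.04 -0.19] t 2.2
```

apply_moves(deltas=[60,6,-4,0,0,60,13,-8,0,0,60,13,-8,30,0,60,13,-8,60,0,60,13,-8,90,0,60,13,-8,90,0,60,13,-8,90,0])

```text
clock: 2.78
position: [0.5413, -0.1997, 0.1573]
ee_rot: [-0.001, 0.997, 0.081, -0.002]
contact_force: [0.3, -0.3, 0.9]
width: 0.0599
gripper_force: 0.0
```

```bash
python3 -c "
from h import *
delta((.5442,-.1973,.07),99.35)"
```

```text
delta mm [ 3.5 -1.7 87.3] turn -0.027670312948657738 toolz [-0.0036  0.0013 -1.    ] pos [ 0.5413 -0.1997  0.1573] F [ 0.3  -0.31  0.93] t 2.78
```

apply_moves(deltas=[60,3,-2,25,0,60,3,-2,50,0,60,3,-2,70,0,60,3,-2,87,0,60,3,-2,87,0,60,3,-2,87,0,60,3,-2,87,0])

```text
clock: 3.37
position: [0.547, -0.1981, 0.0737]
ee_rot: [0.001, 0.997, 0.082, 0.002]
contact_force: [0.0, -0.3, -0.2]
width: 0.0599
gripper_force: 0.0
```

```bash
python3 -c "
from h import *
delta((.5442,-.1973,.07),99.35)"
```

```text
delta mm [-2.7 -1.2  3.7] turn 0.010868385762648813 toolz [ 0.0039 -0.0021 -1.    ] pos [ 0.547  -0.1981  0.0737] F [ 0.03 -0.3  -0.24] t 3.37
```

apply_moves(deltas=[60,-2.5,-1,2,0,60,-2.5,-1,2,0,60,-2.5,-1,2,0,60,-2.5,-1,2,0])

```text
clock: 3.7
position: [0.543, -0.1964, 0.07]
ee_rot: [0.0, 0.997, 0.082, 0.0]
contact_force: [0.0, -0.7, 0.1]
width: 0.0597
gripper_force: 0.0
```

```bash
python3 -c "
from h import *
delta((.5442,-.1973,.07),99.35)"
```

```text
delta mm [ 1.   1.1 -0. ] turn 0.03916457123921191 toolz [ 1.e-03 -6.e-04 -1.e+00] pos [ 0.543  -0.1964  0.07  ] F [ 0.03 -0.67  0.11] t 3.7
```

apply_moves(deltas=[60,1,1,0,0,15,1,1,0,0,15,1,1,0,0,15,1,1,0,0,15,1,1,0,0,15,1,1,0,0,15,1,1,0,0,15,1,1,0,0,15,1,1,0,0], squeeze=50)

```text
clock: 4.45
position: [0.5441, -0.1971, 0.0694]
ee_rot: [0.0, 0.997, 0.082, 0.0]
contact_force: [0.6, 0.5, 2.1]
width: 0.023
gripper_force: 48.9
```

apply_moves(deltas=[15,0,0,-8,0,15,0,0,-20,0,15,0,0,-40,0,15,0,0,-60,0,15,0,0,-75,0,15,0,0,-75,0,15,0,0,-75,0,15,0,0,-75,0])

```text
clock: 5.12
position: [0.5431, -0.1967, 0.1434]
ee_rot: [-0.0, 0.997, 0.082, -0.001]
contact_force: [-0.0, 0.5, -1.5]
width: 0.0229
gripper_force: 49.3
```

```bash
python3 -c "
from h import *
delta((.513,.031,.145),99.35)
s=get_state();print(s['width'],s['gripper_force'])
t=get_image('top')
m,ce,st=redmask(t,(375,262)); print(ce,st,fitknob(t,ce,.004+.0735,(.544,-.197)))
"
```

```text
delta mm [   7.4 -229.6   -1.4] turn 0.039424360160182914 toolz [-1.7e-03  8.0e-04 -1.0e+00] pos [ 0.5431 -0.1967  0.1434] F [-0.02  0.49 -1.52] t 5.12
0.022893996811380726 49.25239562988281
[359.76635514 210.45794393] [353, 202, 16, 18, 214] [ 0.65042625 -0.1564331 ]
```

apply_moves(deltas=[15,1,-15,0,0,15,2,-40,0,0,15,3,-70,0,0,15,4,-105,0,0,15,5,-140,0,0,15,6,-170,0,0,15,7,-195,0,0,15,7,-215,0,0,15,7,-230,0,0,15,7,-230,0,0,15,7,-230,0,0,15,7,-230,0,0])

```text
clock: 6.17
position: [0.513, 0.0309, 0.1438]
ee_rot: [0.0, 0.997, 0.082, -0.0]
contact_force: [-0.6, 0.3, -1.9]
width: 0.0224
gripper_force: 49.3
```

```bash
python3 -c "
from h import *
delta((.513,.031,.095),99.35)
s=get_image('side'); t=get_image('top')
c=s['frame'][100:260,170:370,::-1]; cv2.imwrite('pics/crop3.png',np.hstack([cv2.resize(c,(400,320),interpolation=2),cv2.resize(t['frame'][180:340,180:380,::-1],(400,320),interpolation=2)]))
"
```

```text
delta mm [ 0.1 -0.1 48.8] turn 0.06956671978991835 toolz [-9.e-04 -5.e-04 -1.e+00] pos [0.513  0.0309 0.1438] F [-0.57  0.29 -1.85] t 6.17
```

View pics/crop3.png

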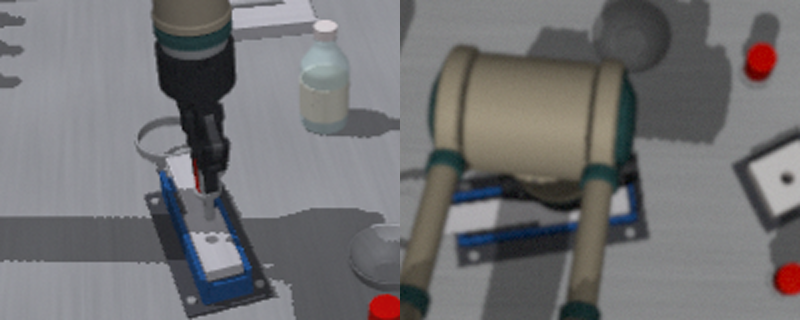

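The side view shows the pin's shank, tip at about side (274.5,209), hanging upright just above the hole at (276,219). The top view is hidden by the arm. I'll compare the tip with the prediction.

```bash
python3 -c "
from h import *
s=get_image('side'); x,y,z=get_state()['position']
z0=z-.0664+.0004
for zz in(0,.01,.02,.03): print(zz,proj(s,(x,y,z0+zz)).round(1), proj(s,(x+.006,y,z0+zz)).round(1))
f=s['frame']
for r in range(194,216): print(r,f[r,264:286].mean(1).round().astype(int).tolist())
"
```

```text
0 [274.4 209. ] [277.1 208.7]
0.01 [274.1 205.6] [276.8 205.3]
0.02 [273.8 202.2] [276.5 201.9]
0.03 [273.5 198.7] [276.2 198.4]
194 [128, 144, 180, 139, 91, 65, 90, 92, 68, 23, 28, 30, 29, 34, 27, 57, 85, 45, 92, 150, 151, 150]
195 [114, 118, 125, 127, 131, 63, 83, 91, 68, 28, 30, 31, 24, 30, 37, 69, 83, 45, 58, 87, 117, 151]
196 [114, 114, 117, 128, 140, 106, 74, 96, 84, 31, 47, 57, 62, 80, 91, 86, 66, 45, 44, 63, 112, 151]
197 [112, 113, 113, 109, 118, 135, 136, 114, 95, 99, 110, 91, 88, 91, 88, 80, 56, 45, 44, 51, 79, 117]
198 [112, 113, 114, 112, 102, 105, 113, 115, 123, 92, 95, 93, 92, 89, 84, 62, 34, 44, 45, 54, 77, 97]
199 [113, 113, 116, 114, 111, 102, 96, 95, 96, 92, 94, 94, 86, 64, 56, 52, 46, 46, 45, 49, 55, 77]
200 [112, 112, 114, 113, 114, 114, 110, 97, 83, 91, 92, 90, 78, 44, 51, 52, 56, 43, 45, 45, 53, 75]
201 [112, 112, 112, 112, 113, 116, 113, 100, 78, 89, 92, 89, 78, 46, 43, 48, 50, 48, 45, 45, 44, 65]
202 [111, 113, 113, 114, 114, 115, 113, 105, 75, 88, 93, 88, 79, 47, 43, 53, 49, 55, 46, 46, 44, 54]
203 [112, 111, 113, 112, 114, 114, 114, 110, 93, 87, 90, 90, 82,
[... 630 characters left out ...]
, 114, 112, 100, 51, 52, 51, 44]
210 [113, 114, 115, 114, 114, 115, 116, 114, 110, 102, 93, 100, 101, 111, 112, 113, 110, 104, 71, 50, 52, 48]
211 [111, 114, 113, 112, 115, 114, 116, 114, 113, 113, 112, 112, 112, 111, 110, 111, 113, 106, 81, 53, 51, 54]
212 [113, 113, 114, 112, 113, 115, 115, 113, 114, 112, 113, 112, 111, 110, 109, 111, 112, 112, 102, 72, 52, 50]
213 [106, 113, 113, 114, 112, 114, 113, 114, 114, 113, 113, 112, 111, 110, 109, 109, 112, 112, 101, 67, 51, 50]
214 [99, 114, 114, 114, 113, 113, 114, 114, 114, 113, 113, 113, 112, 112, 110, 108, 111, 113, 111, 98, 49, 52]
215 [80, 112, 113, 115, 115, 112, 115, 113, 113, 113, 112, 113, 112, 111, 110, 108, 108, 112, 111, 103, 70, 51]
```

apply_moves(deltas=[15,0,0,8,0,15,0,0,18,0,15,0,0,25,0,15,0,0,28,0,15,0,0,29,0,15,0,0,30,0,15,0,0,31,0,15,0,0,32,0,15,0,0,33,0])

```text
clock: 7.07
position: [0.5136, 0.031, 0.1115]
ee_rot: [0.0, 0.997, 0.082, 0.0]
contact_force: [0.6, -0.4, -1.3]
width: 0.0227
gripper_force: 49.3
```

```bash
python3 -c "
from h import *
delta((.513,.031,.095),99.35)"
```

```text
delta mm [-0.6 -0.1 16.5] turn 0.04418127852949283 toolz [ 8.e-04 -1.e-04 -1.e+00] pos [0.5136 0.031  0.1115] F [ 0.59 -0.35 -1.28] t 7.07
```

apply_moves(deltas=[15,-0.5,0,1,0,15,-0.5,0,2,0,15,-0.5,0,3,0,15,-0.5,0,3,0])

```text
clock: 7.4
position: [0.5127, 0.0309, 0.1081]
ee_rot: [0.0, 0.997, 0.082, -0.0]
contact_force: [-0.6, -0.6, -0.8]
width: 0.0228
gripper_force: 49.3
```

apply_moves(deltas=[15,0,0,1,0,15,0,0,2,0,15,0,0,3,0,15,0,0,4,0,15,0,0,4,0])

```text
clock: 7.82
position: [0.5127, 0.0309, 0.104]
ee_rot: [0.0, 0.997, 0.082, -0.0]
contact_force: [0.1, -0.2, -0.7]
width: 0.0222
gripper_force: 49.3
```

apply_moves(deltas=[15,0,0,1,0,15,0,0,2,0,15,0,0,3,0,15,0,0,3,0])

```text
clock: 8.15
position: [0.5127, 0.0309, 0.101]
ee_rot: [0.0, 0.997, 0.082, -0.0]
contact_force: [0.6, 0.1, -0.4]
width: 0.0227
gripper_force: 49.3
```

apply_moves(deltas=[15,0,0,1,0,15,0,0,2,0,15,0,0,2,0])

```text
clock: 8.4
position: [0.5127, 0.0309, 0.0991]
ee_rot: [0.0, 0.997, 0.082, -0.0]
contact_force: [-0.3, 0.7, -1.0]
width: 0.0227
gripper_force: 49.3
```

apply_moves(deltas=[15,0,0,0.5,0,15,0,0,1,0,15,0,0,1,0])

```text
clock: 8.65
position: [0.5128, 0.0309, 0.0982]
ee_rot: [0.0, 0.997, 0.082, -0.0]
contact_force: [-0.5, -0.2, -0.7]
width: 0.0229
gripper_force: 49.3
```

apply_moves(deltas=[15,0,0,0.5,0,15,0,0,1,0,15,0,0,1,0])

```text
clock: 8.9
position: [0.5129, 0.0309, 0.0974]
ee_rot: [0.0, 0.997, 0.082, 0.0]
contact_force: [1.3, 0.0, 0.2]
width: 0.0227
gripper_force: 49.7
```

apply_moves(deltas=[15,0,0,0.5,0,15,0,0,1,0,15,0,0,1,0])

```text
clock: 9.15
position: [0.5131, 0.0309, 0.0973]
ee_rot: [0.0, 0.997, 0.082, 0.0]
contact_force: [-1.3, 0.3, 6.9]
width: 0.0229
gripper_force: 50.4
```

```bash
python3 -c "
from h import *
u=np.array([-.1625,.9867]); x=np.array([.9867,.1625])
t=get_image('top'); s=get_image('side'); p0=np.array(get_state()['position'][:2])
for im,p in((t,(252.1,284.9)),(s,(270.7,214.0))): d=atz(im,p,.032)[:2]-p0; print(d@u,d@x)
print((np.array([.5082,.0718])-p0)@u)
delta((.5082,.0718,.0965),99.35)"
```

```text
0.04426810896080288 -0.0036920592605908685
0.036453572150559964 -0.002030345132081978
0.04114813818981114
delta mm [  1.8 -41.1   0.8] turn 0.042707447791087816 toolz [ 1.1e-03 -1.0e-04 -1.0e+00] pos [0.5131 0.0309 0.0973] F [-1.32  0.84  7.96] t 9.25
```

apply_moves(deltas=[15,0,-1,0,0,15,0,-2.5,0,0,15,0,-4,0,0,15,0,-5.5,0,0,15,0,-7,0,0,15,0,-8.5,0,0,15,0,-10,0,0,15,0,-10,0,0])

```text
clock: 9.92
position: [0.5123, 0.0388, 0.0974]
ee_rot: [0.002, 0.997, 0.083, 0.001]
contact_force: [-0.4, -5.5, 5.6]
width: 0.0225
gripper_force: 50.0
```

```bash
python3 -c "
from h import *
delta((.5082,.0718,.0965),99.35)
s=get_state(); r=rot(s['ee_rot']); print(r.inv().apply(s['contact_force']).round(2), np.round(s['moment'],2))"
```

```text
delta mm [  1.4 -33.3   0.7] turn 0.1545317593308937 toolz [ 0.0027 -0.0045 -1.    ] pos [0.5123 0.0388 0.0974] F [-0.35 -5.45  5.61] t 9.92
[-1.24  5.35 -5.59] [-1.19  0.08 -0.02]
```

apply_moves(deltas=[15,0,-1,0,0,15,0,-2,0,0,15,0,-3,0,0,15,0,-4,0,0,15,0,-5,0,0,15,0,-6,0,0])

```text
clock: 10.42
position: [0.5114, 0.0444, 0.0974]
ee_rot: [0.003, 0.997, 0.083, 0.001]
contact_force: [0.4, -6.9, 5.6]
width: 0.0226
gripper_force: 50.1
```

apply_moves(deltas=[15,0,-1,0,0,15,0,-2,0,0,15,0,-3,0,0,15,0,-4,0,0])

```text
clock: 10.75
position: [0.5107, 0.0483, 0.0974]
ee_rot: [0.003, 0.997, 0.083, 0.001]
contact_force: [-0.1, -6.4, 6.0]
width: 0.023
gripper_force: 50.1
```

apply_moves(deltas=[15,0,-1,0,0,15,0,-2,0,0,15,0,-3,0,0,15,0,-4,0,0])

```text
clock: 11.08
position: [0.5101, 0.0523, 0.0974]
ee_rot: [0.003, 0.997, 0.083, 0.001]
contact_force: [-0.2, -6.7, 4.9]
width: 0.0227
gripper_force: 50.1
```

apply_moves(deltas=[15,0,-1,0,0,15,0,-2,0,0,15,0,-3,0,0])

```text
clock: 11.33
position: [0.5096, 0.0552, 0.0974]
ee_rot: [0.003, 0.997, 0.083, 0.001]
contact_force: [0.7, -5.8, 5.2]
width: 0.0225
gripper_force: 50.1
```

apply_moves(deltas=[15,0,-1,0.3,0,15,0,-2,0.3,0,15,0,-3,0.3,0,15,0,-4,0.3,0])

```text
clock: 11.67
position: [0.5092, 0.0588, 0.0973]
ee_rot: [0.003, 0.997, 0.083, 0.001]
contact_force: [-0.4, -6.6, 6.3]
width: 0.0227
gripper_force: 50.4
```

apply_moves(deltas=[15,0,-1,0,0,15,0,-2,0,0,15,0,-3,0,0])

```text
clock: 11.92
position: [0.5087, 0.0619, 0.0973]
ee_rot: [0.003, 0.997, 0.083, 0.001]
contact_force: [0.0, -7.7, 6.0]
width: 0.0224
gripper_force: 50.4
```

apply_moves(deltas=[15,0,-1,0.2,0,15,0,-2,0.2,0,15,0,-3,0.2,0,15,0,-4,0.2,0])

```text
clock: 12.25
position: [0.5081, 0.066, 0.0972]
ee_rot: [0.003, 0.997, 0.083, 0.002]
contact_force: [-0.9, -6.1, 5.9]
width: 0.0231
gripper_force: 50.4
```

apply_moves(deltas=[15,0,-1,0,0,15,0,-2,0,0,15,0,-3,0,0])

```text
clock: 12.5
position: [0.507, 0.0703, 0.0962]
ee_rot: [0.001, 0.997, 0.082, 0.001]
contact_force: [0.7, -5.6, 3.1]
width: 0.0228
gripper_force: 49.8
```

The pin has dropped 1 mm and the vertical force has fallen: that is the hole. I'll press down gently here.

apply_moves(deltas=[15,0,0,0.7,0,15,0,0,1.4,0,15,0,0,2,0,15,0,0,2,0])

```text
clock: 12.83
position: [0.5069, 0.0702, 0.0939]
ee_rot: [0.001, 0.997, 0.082, 0.001]
contact_force: [1.4, -5.3, 1.8]
width: 0.0226
gripper_force: 49.8
```

```bash
python3 -c "
from h import *
delta((.5082,.0718,.0965),99.35)
s=get_state(); r=rot(s['ee_rot']); print(r.inv().apply(s['contact_force']).round(2), np.round(s['moment'],2))"
```

```text
delta mm [ 1.5 -1.3 -2.6] turn 0.10565745546409744 toolz [ 0.0016 -0.0025 -1.    ] pos [0.5069 0.0702 0.0939] F [ 1.38 -5.28  1.82] t 12.83
[ 0.49  5.44 -1.81] [-1.18 -0.25 -0.02]
```

apply_moves(deltas=[15,0,0.5,0,0,15,0,1,0.7,0,15,0,1.2,1.4,0,15,0,1.2,2.2,0,15,0,1.2,3,0,15,0,1.2,3,0])

```text
clock: 13.33
position: [0.5068, 0.07, 0.0908]
ee_rot: [0.0, 0.997, 0.082, 0.0]
contact_force: [1.9, -3.7, 1.4]
width: 0.0227
gripper_force: 49.8
```

apply_moves(deltas=[15,0,0,0.7,0,15,0,0,1.4,0,15,0,0,2,0,15,0,0,2,0])

```text
clock: 13.67
position: [0.5069, 0.07, 0.0892]
ee_rot: [0.0, 0.997, 0.082, 0.001]
contact_force: [1.4, -4.6, 3.0]
width: 0.0228
gripper_force: 49.8
```

apply_moves(deltas=[15,0.3,0.5,0.5,0,15,0.5,1,1,0,15,0.5,1,2,0,15,0.5,1,3,0,15,0.5,1,4,0,15,0.5,1,4,0])

```text
clock: 14.17
position: [0.507, 0.0697, 0.0851]
ee_rot: [-0.0, 0.997, 0.082, 0.0]
contact_force: [1.6, -2.2, 4.0]
width: 0.023
gripper_force: 50.1
```

apply_moves(deltas=[15,0,0,1,0,15,0,0,2,0,15,0,0,3,0,15,0,0,3,0])

```text
clock: 14.5
position: [0.5071, 0.0697, 0.0821]
ee_rot: [-0.0, 0.997, 0.082, 0.0]
contact_force: [1.0, -2.8, 5.1]
width: 0.0226
gripper_force: 50.2
```

Through the clip at low force; about 7.5 mm to go.

apply_moves(deltas=[15,0,0,1,0,15,0,0,2,0,15,0,0,3,0,15,0,0,4,0,15,0,0,5,0,15,0,0,5,0])

```text
clock: 15.0
position: [0.5071, 0.0697, 0.0771]
ee_rot: [-0.0, 0.997, 0.082, 0.0]
contact_force: [1.0, -2.4, 5.8]
width: 0.0227
gripper_force: 50.2
```

apply_moves(deltas=[15,0,0,1,0,15,0,0,2,0,15,0,0,2.5,0,15,0,0,2.5,0])

```text
clock: 15.33
position: [0.5071, 0.0697, 0.0747]
ee_rot: [-0.0, 0.997, 0.082, 0.0]
contact_force: [1.1, -2.9, 5.0]
width: 0.023
gripper_force: 50.3
```

apply_moves(deltas=[15,0,0,0.6,0,15,0,0,1.2,0,15,0,0,1.5,0,15,0,0,1.5,0])

```text
clock: 15.67
position: [0.5072, 0.0697, 0.0744]
ee_rot: [-0.0, 0.997, 0.082, 0.001]
contact_force: [-1.3, -3.6, 13.7]
width: 0.0224
gripper_force: 51.1
```

The pin is seated at the predicted height (0.0744) with a firm stop. I'll relax, open and retreat.

apply_moves(deltas=[15,0,0.5,-1,0,15,0,0.5,-1.2,0,50,0,0.5,-1.2,0,50,0,0.5,-1.2,0,50,0,0.5,-1.2,0,50,0,0.5,-1.2,0,50,0,0.5,-1.2,0,50,0,0.5,-1.2,0])

```text
clock: 16.33
position: [0.5068, 0.0689, 0.0737]
ee_rot: [-0.0, 0.997, 0.082, -0.0]
contact_force: [0.3, 0.1, 0.4]
width: 0.0501
gripper_force: 0.0
```

apply_moves(deltas=[50,0,0,-5,0,50,0,0,-20,0,50,0,0,-45,0,50,0,0,-80,0,50,0,0,-120,0,50,-40,0,-140,0,50,-80,0,-140,0,50,-120,0,-140,0,50,-150,0,-140,0,50,-150,0,-140,0,50,-150,0,-140,0])

```text
clock: 17.25
position: [0.3578, 0.0443, 0.2146]
ee_rot: [0.0, 0.997, 0.082, 0.001]
contact_force: [0.0, -0.3, 0.3]
width: 0.0501
gripper_force: 0.0
```

```bash
python3 -c "
from h import *
s=get_image('side'); t=get_image('top')
m,ce,st=redmask(s,proj(s,(.507,.0697,.07))); print(ce,fitknob(s,ce,.009,(.507,.07)),knobsil(s,.507,.0697,.009),knobsil(s,.507,.0697,.014))
cv2.imwrite('pics/crop4.png',np.hstack([cv2.resize(s['frame'][120:280,170:370,::-1],(400,320),interpolation=2),cv2.resize(t['frame'][180:340,180:380,::-1],(400,320),interpolation=2)]))
"
```

```text
[270.30322581 200.4516129 ] [0.5075188 0.069419 ] [270.06460122 200.39863138] [269.89729787 198.72488371]
```

View pics/crop4.png

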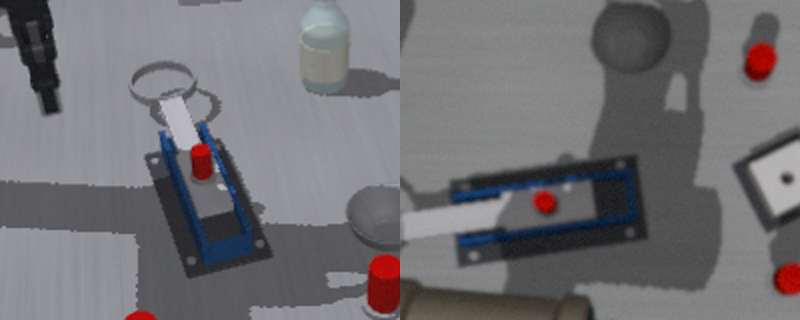

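The pin stands upright with its collar on the holder, side (270,200), matching the predicted home position. The gripper is clear.

```bash
python3 -c "
from rig import *
print(sign_off())"
```

```text
the job is handed in; nothing more can be done
None
```

The locking pin is fully home in the hidden socket, with its collar on the holder; the gripper has let go and backed clear, and I handed the job in at about 17 s of the 64 s allowed (the hand-in gave no verdict).

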